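# Crank the dish slide to its index post

### The arm

A 7-joint arm with a two-finger parallel gripper is mounted at the origin on a cart in front of the work surface, level with it; the furniture and walls round the work are solid. World frame = base frame: x ahead of the robot, y to its left, z up, the work surface at z = 0. Lengths are in m, angles in rad, forces in N, time in s.
With the tool pointing down it reaches from about 0.425 to 0.925 m from the base axis. Payload 6.8 kg.
Tool frame: the origin (TCP) lies midway between the tips of the shut fingers; the grasp point (between the pads) lies 19 mm behind it (r.tcp_to_grasp is the distance from the TCP to the grasp point, in m); z points along the fingers, y is the line along which they close (so a half turn about z gives the same grasp; the last joint's range is limited). The gripper opens to 88 mm and grips with 3 to 60 N. Pads are 20 mm wide; open, the fingers measure 115 mm over their backs; the gripper's body (75 mm by 178 mm) begins 61 mm behind the grasp point.
Start: joints at [1.032, 0.477, 0.022, 1.555, -0.011, 1.109, -0.083], TCP at [0.282, -0.613, 0.223] pointing down, gripper open.
Joint ranges: [-2.96, 2.96], [-0.34, 2.1], [-1.41, 1.46], [0.24, 2.44], [-1.37, 4.51], [0.17, 1.92], [-2.96, 2.96]. Speed limits (rad/s): [2.39, 2.39, 3.14, 3.14, 3.14, 3.14, 3.14].

### API

Orientations are given as a rotation vector (axis times angle).
In Python, from cell import status, eyes, r gives the robot as it stands.
- The arm moves only by the tool carry_out, never from a script. Its argument "plan" is a list that holds one entry, the list of rows, each a list of 7 numbers: the shift along the world's x, y, z in cm, then the turn, a rotation vector about the world's x, y, z in rad, then the finger opening in cm, from 0 to 8.78. A call has 1 to 12 rows; each row is the pose to reach, as a shift and turn from the pose commanded when the call began; what a row does not reach only later rows make up. A row lasts 1/12 s, in which the tool goes at most 41.7 mm and 7.16 degrees, less where a joint would pass 70% of its speed; a pose out of reach is approached as far as the arm can. A call with a gripper value outside its range is refused whole. The fingers move at their own pace and stop on an object; "squeeze" is the grip in N (left out, the last holds). Time passes only in rows, so rows that repeat a pose let the fingers close. It gives the time, the measured TCP pose, the force, the opening and the grip force at its end, in the units of the state.
- status.get_obs(): the state, without advancing time (a new reading comes with each control period).
- eyes.snapshot(name): name is "scene" or "top" or "wrist"; returns a dict with "image" (420x560x3 uint8, red, green, blue), "intrinsics" (3x3 intrinsics, pixels), "position" and "orientation" of the camera in the world; the wrist camera has in their place "tool_from_camera" (4x4, takes a point from camera to tool coordinates, whose origin is the TCP and whose axes are the flange's). Camera axes: x right, y down, z forward; pixel columns grow to the right and rows downward; lengths in m; the calibration is good to about 2 mm. A picture is of the moment at which its call begins: read the wrist's pose just before it. There is no depth.
- r.job_done(): hands the job in; it is judged then, once.
Trained networks look in a picture, given as the dict that the camera call returned (one of the last four; its "shot" number tells which), for a name from the list of things; names that differ only in an ending like _2 or _b are one class to them, and where a whole thing is asked for, a point or a joint stands for the part that bears it (a point fixed in the world has none). Each returns a list of dicts, best first, with "conf" (0 to 1); they miss things now and then, are a little off and sometimes report something else, mostly with a low value. They report only what shows in the picture. A call takes as long as a camera call.
- eyes.spot_in(picture, name): "at" ([row, column] as shares, 0 to 1, of the picture: columns of its width, rows of its height, amid what is visible of it).
- eyes.place_of(picture, name): "at" ([row, column] as shares, 0 to 1, of the picture: columns of its width, rows of its height: a listed point, or the origin of a listed thing).
The state is a dict: "t": time; "joint_pos": joint angles; "dq": joint speeds; "tau": joint torques, N m; "ee_pos": TCP position; "eef_rot": TCP orientation; "ft_force": force on the tool from outside, world axes, zero at the start; "wrist_torque": the same for the moment, N m; "opening": finger opening in m; "finger_force": force on a finger pad.
Only numpy, scipy, OpenCV 4.12 (cv2) and the standard library are available. Lean on these libraries where they do the work, as an engineer would, in place of code of your own. Each camera call takes 0.05 s, during which the arm holds its last target. There are 200 camera calls.

### The job

Two hand-cranked specimen slides stand on the bench. Take the crank handle of the slide that carries the flat petri dish and wind it clockwise, several full turns, until the pointer on the carriage's side stands at the index post; then let go, leaving the crank fully seated on its square shaft. Move the carriage only by its crank, never let the crank come up off the shaft, and leave the crank of the other slide (the one with the glass jar) alone.

Things in the scene. Friction and masses are not known exactly. Their poses are not given: they have to be found in the camera images.
- crank: Dark steel crank of the dish slide, held only by its weight on an upright 14 mm square shaft (22 mm deep, 5 deg play). Hub 30 mm square, top at z = 84 mm. Handle: black upright sleeve, 20 mm across, z = 85 to 136 mm, spins freely on the crank: the grip need not turn. Origin: handle axis at mid height (z = 111 mm). x: level, to the shaft's axis, 42 mm away. z up. Resists with about 2 to 3 N.
- carriage: Aluminium block, 64 mm along the rail, 70 mm wide, with a petri dish (60 mm across) between four pegs on it. Each clockwise turn of the crank, seen from above, moves it 25 mm away from the gearbox; the drive can go 3.5 turns on, 1 back. Origin: centre of its top face, 42 mm above the bench; x along the rail, away from the gearbox; z up. A dark pointer tab, 5 mm wide, sits on its -y side at x = 0.
- index_post: Thin upright steel post, 6 mm wide, 55 mm high, fixed on the dish slide's base plate beside the carriage's path (-y side), 50 to 72 mm beyond the pointer at the start. Origin: centre of the post at its foot, 12 mm above the bench; x along the rail, as the carriage's x. The pointer stands at the post when both have the same position along x.
- other_crank: The identical crank of the second, identical slide, whose carriage holds a round glass jar (50 mm across, 60 mm high). Origin and axes as for the first crank. To be left alone.

How it is judged:
By the outcome, as a careful person would: the job done as asked, in the order asked, and still so for the second after the job is handed in, with the robot touching nothing.
It also fails if it takes over 48 s, if anything falls off the work surface, if the arm or the gripper's body presses on something with over 40 N, if the wrist force passes 120 N, or if a joint passes its speed limit or range.

## Working session

There is one attempt and no reset: what is moved stays moved. The work goes in short steps, Python scripts to look and compute and a tool call to move; the robot and the scene stay as the last step left them, time stands still between calls to the robot, and variables do not carry over. Pictures are saved under pics/ and viewed, at most 10 in all, crops included, and the job is handed in when it is done.

Besides the shell and the picture viewer there is one more tool, called after "Emit:" by a JSON object that holds its "name" and its "arguments". carry_out: Moves the arm, as the interface text tells. Its arguments: {"type":"object","properties":{"plan":{"type":"array"},"squeeze":{"type":"number"}},"required":["plan"]}

```bash
mkdir -p pics; cat > h.py <<'E'
import numpy as np, cv2
from cell import status, eyes, r
from scipy.spatial.transform import Rotation as R
def rot(o):
    o=np.array(o,float)
    if o.shape==(3,3): return o
    return (R.from_rotvec(o) if o.size==3 else R.from_quat(o)).as_matrix()
def cam(p,s=None):
    if "position" in p: return np.array(p["position"]),rot(p["orientation"])
    T=np.array(p["tool_from_camera"]);Rt=rot(s["eef_rot"])
    return np.array(s["ee_pos"])+Rt@T[:3,3],Rt@T[:3,:3]
def at_z(p,at,z,s=None):
    c,Q=cam(p,s);h,w=p["image"].shape[:2]
    d=Q@np.linalg.inv(p["intrinsics"])@[at[1]*w,at[0]*h,1]
    return c+d*(z-c[2])/d[2]
def proj(p,X,s=None):
    c,Q=cam(p,s);u=np.array(p["intrinsics"])@(Q.T@(np.array(X)-c));return u[:2]/u[2]
Z=dict(crank=.111,carriage=.042,index_post=.012,other_crank=.111)
E
cat > a.py <<'E'
from h import *
s=status.get_obs();print({k:np.round(v,3) for k,v in s.items()})
for c in ["top","scene"]:
    p=eyes.snapshot(c);cv2.imwrite(f"pics/{c}0.png",p["image"][:,:,::-1]);print(c,p.get("position"),p.get("orientation"))
    for n in Z:
        for d in eyes.place_of(p,n)[:3]: print(n,round(d["conf"],2),np.round(np.array(d["at"])*[420,560]),np.round(at_z(p,d["at"],Z[n]),4))
E
python3 a.py
```

```text
{'t': np.float64(0.0), 'joint_pos': array([ 1.032,  0.478,  0.022,  1.556, -0.012,  1.109, -0.083]), 'dq': array([ 0.001,  0.001,  0.   , -0.001,  0.   , -0.001, -0.001]), 'tau': array([ 0.0000e+00, -5.8284e+01,  1.5340e+00, -2.7262e+01, -5.4000e-02,
        1.7000e-02,  0.0000e+00]), 'ee_pos': array([ 0.282, -0.613,  0.222]), 'eef_rot': array([-3.067e+00, -6.710e-01,  1.000e-03]), 'ft_force': array([0.084, 0.627, 0.198]), 'wrist_torque': array([-0.012,  0.034,  0.034]), 'finger_force': np.float64(0.0), 'opening': np.float64(0.088)}
top [0.42794249 0.17553493 1.01055898] [-2.17262911  2.17347591 -0.09400298]
crank 0.83 [241. 345.] [0.4336 0.0368 0.111 ]
carriage 0.75 [191. 305.] [0.5494 0.1136 0.042 ]
index_post 0.47 [161. 301.] [0.6232 0.122  0.012 ]
other_crank 0.96 [269. 226.] [0.3766 0.2853 0.111 ]
scene [0.1261021  0.61895113 0.70335163] [-0.9229018   2.53027245 -1.04317506]
crank 0.64 [194. 348.] [0.4308 0.0368 0.111 ]
carriage 0.6 [215. 282.] [0.542  0.1248 0.042 ]
index_post 0.59 [204. 258.] [0.6298 0.1139 0.012 ]
other_crank 0.78 [279. 290.] [0.3857 0.2886 0.111 ]
```

```bash
python3 -c "
import cv2
a=cv2.imread('pics/top0.png')[90:330,130:450];cv2.imwrite('pics/top0c.png',cv2.resize(a,None,fx=2.5,fy=2.5,interpolation=cv2.INTER_CUBIC))"
```

```text
(no output)
```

View pics/top0c.png

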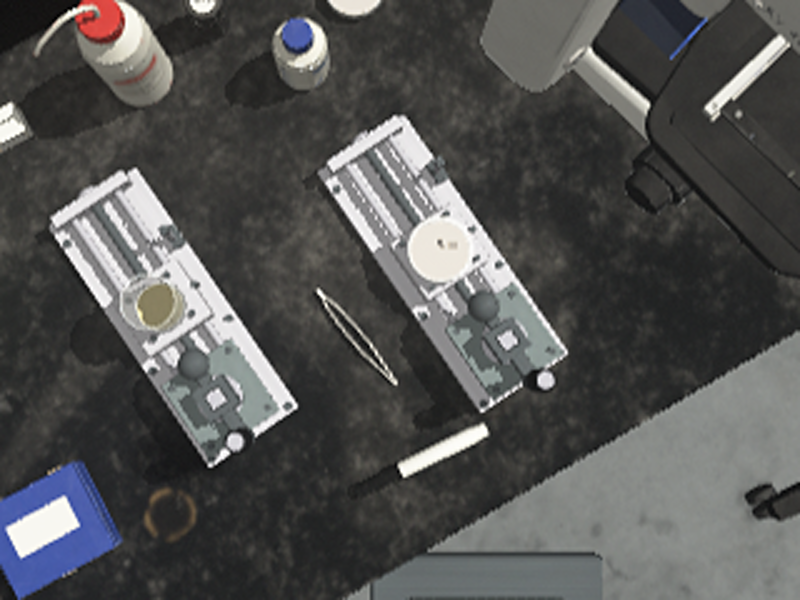

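View pics/scene0.png

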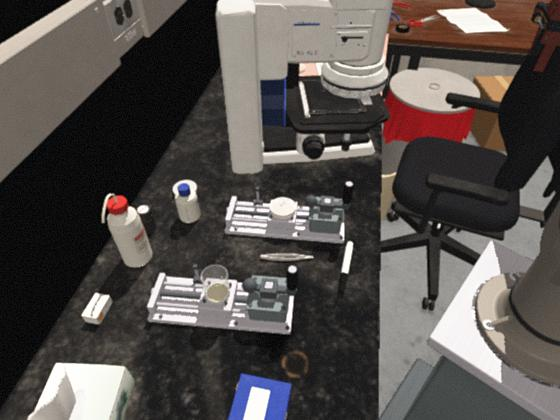

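```bash
python3 - <<'E'
from h import *
p=eyes.snapshot("top");s=status.get_obs()
f=lambda c,r_,z:at_z(p,[(r_/2.5+90)/420,(c/2.5+130)/560],z)[:2]
L=f(320,170,.012)-f(482,410,.012);Rr=f(405,115,.012)-f(565,352,.012)
print("dirs",np.degrees(np.arctan2(L[1],L[0])),np.degrees(np.arctan2(Rr[1],Rr[0])),L,Rr)
print("hub",f(508,340,.088),"handle top",f(543,380,.136),"knob",f(483,305,.08),"post top",f(437,160,.067))
print("microscope knob",f(645,190,.06),"stage corner",f(520,85,.2),f(650,130,.15))
Rt=rot(s["eef_rot"]);print(Rt.round(2))
E
```

```text
dirs 33.77749492241829 33.35835200326733 [0.22599311 0.15116069] [0.22528313 0.14831201]
hub [0.46654409 0.05717406] handle top [0.43195965 0.03524102] knob [0.49740622 0.07757018] post top [0.62860616 0.11606948]
microscope knob [ 0.60250715 -0.07118567] stage corner [0.65918855 0.05985365] [ 0.63568468 -0.05309402]
[[ 0.91  0.42  0.  ]
 [ 0.42 -0.91  0.  ]
 [ 0.   -0.   -1.  ]]
```

Emit:
{"name": "carry_out", "arguments": {"plan": [[[0.5, 3.5, 0, 0, 0, 0, 8.7], [1, 7.3, 0, 0, 0, 0, 8.7], [2, 11, 0, 0, 0, 0, 8.7], [2.8, 14.8, 0, 0, 0, 0, 8.7], [3.8, 18.5, 0, 0, 0, 0, 8.7], [4.8, 22.3, 0, 0, 0, 0, 8.7], [6, 26, 0, 0, 0, 0, 8.7], [7.3, 29.7, 0, 0, 0, 0, 8.7], [8.6, 33.4, 0, 0, 0, 0, 8.7], [10, 37, 0, 0, 0, 0, 8.7], [11.5, 40.5, 0, 0, 0, 0, 8.7], [12.5, 44, 0, 0, 0, 0, 8.7]]], "squeeze": 12}}

```text
t: 1.55
ee_pos: [0.4079, -0.1715, 0.2232]
eef_rot: [3.068, 0.672, 0.002]
ft_force: [0.6, -0.4, -0.7]
opening: 0.0874
finger_force: 0.0
```

Emit:
{"name": "carry_out", "arguments": {"plan": [[[0.6, 3.5, 0, 0, 0, 0, 8.7], [1.2, 7, 0, 0, 0, 0, 8.7], [1.7, 10.5, 0, 0, 0, 0, 8.7], [2, 14, 0, 0, 0, 0, 8.7], [2.3, 17.5, 0, 0, 0, 0, 8.7], [2.5, 20.9, 0, 0, 0, 0, 8.7], [2.5, 20.9, 0, 0, 0, 0, 8.7], [2.5, 20.9, 0, 0, 0, 0, 8.7]]]}}

```text
t: 2.22
ee_pos: [0.432, 0.0373, 0.2229]
eef_rot: [-3.068, -0.678, -0.001]
ft_force: [-0.7, -0.9, 0.1]
opening: 0.0872
finger_force: 0.0
```

```bash
cat > w.py <<'E'
from h import *
import sys
s=status.get_obs();print(s["t"],s["ee_pos"],s["eef_rot"],s["ft_force"])
p=eyes.snapshot("wrist");cv2.imwrite(f"pics/w{sys.argv[1]}.png",p["image"][:,:,::-1])
print(cam(p,s)[0])
for n in Z:
    for d in eyes.place_of(p,n)[:2]: print(n,round(d["conf"],2),np.round(np.array(d["at"])*[420,560]),np.round(at_z(p,d["at"],Z[n],s),4))
E
python3 w.py 1
```

```text
2.2167 [0.43198755 0.03733769 0.22294758] [-3.06750093e+00 -6.78055223e-01 -1.04485621e-03] [-0.68766976 -0.89838373  0.11828208]
[0.49770949 0.06762002 0.38584876]
crank 0.78 [204. 282.] [0.4355 0.0352 0.111 ]
```

View pics/w1.png

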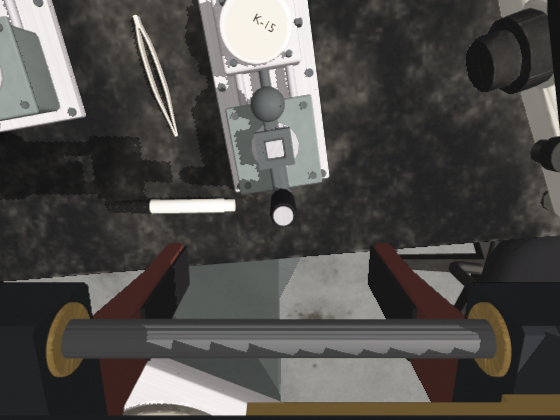

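```bash
python3 - <<'E'
from h import *
s=status.get_obs();p=eyes.snapshot("wrist")
f=lambda c,r_,z:at_z(p,[r_/420,c/560],z,s)
H=f(282.5,215,.136);S=f(275,148.5,.088);K=f(267,103,.09)
print(H,S,K,np.linalg.norm((H-S)[:2]),np.degrees(np.arctan2(*(H-S)[1::-1])))
print("plate edges",f(203,0,.012),f(237,190,.012),f(302,0,.012),f(328,175,.012))
E
```

```text
[0.43387488 0.03135765 0.136     ] [0.47005251 0.05414688 0.088     ] [0.49970203 0.07448455 0.09      ] 0.042757102973669456 -147.79210263734188
plate edges [0.55875872 0.16809334 0.012     ] [0.40697035 0.07001885 0.012     ] [0.59674543 0.08513719 0.012     ] [ 0.46102228 -0.00980629  0.012     ]
```

Emit:
{"name": "carry_out", "arguments": {"plan": [[[0.1, -0.3, -3, 0, 0, 0, 8.7], [0.1, -0.3, -6, 0, 0, 0, 8.7], [0.1, -0.3, -9, 0, 0, 0, 7], [0.1, -0.3, -11, 0, 0, 0, 6], [0.1, -0.3, -12.2, 0, 0, 0, 5], [0.1, -0.3, -12.2, 0, 0, 0, 4], [0.1, -0.3, -12.2, 0, 0, 0, 3.5], [0.1, -0.3, -12.2, 0, 0, 0, 3.5]]]}}

```text
t: 3.18
ee_pos: [0.4336, 0.0324, 0.1015]
eef_rot: [3.069, 0.67, 0.002]
ft_force: [0.3, -0.4, 1.0]
opening: 0.0504
finger_force: 0.0
```

```bash
python3 w.py 2
```

```text
3.1833 [0.43361781 0.03241442 0.10147894] [3.06908736e+00 6.70084022e-01 2.06090096e-03] [ 0.29794388 -0.40289394  0.99158373]
[0.49938349 0.06237835 0.26442145]
crank 0.71 [271. 275.] [0.4345 0.0342 0.111 ]
```

View pics/w2.png

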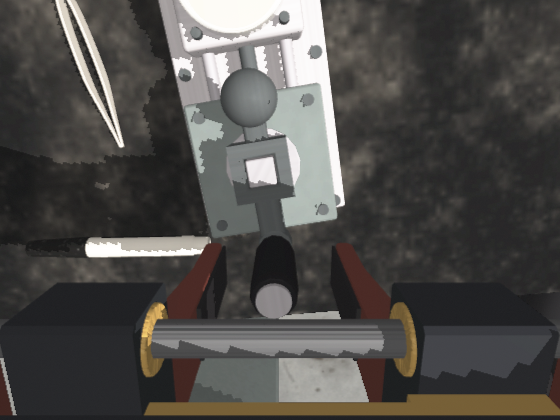

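Emit:
{"name": "carry_out", "arguments": {"plan": [[[0, 0.1, 0, 0, 0, 0, 2.5], [0, 0.1, 0, 0, 0, 0, 1.5], [0, 0.1, 0, 0, 0, 0, 1], [0, 0.1, 0, 0, 0, 0, 1], [0, 0.1, 0, 0, 0, 0, 1], [0, 0.1, 0, 0, 0, 0, 1], [0, 0.1, 0, 0, 0, 0, 1]]], "squeeze": 12}}

```text
t: 4.02
ee_pos: [0.4329, 0.0337, 0.1008]
eef_rot: [3.069, 0.671, 0.0]
ft_force: [-0.7, -0.3, 3.5]
opening: 0.0195
finger_force: 12.0
```

```bash
python3 - <<'E'
from h import *
s=status.get_obs();p=eyes.snapshot("wrist");print(s["ee_pos"],s["ft_force"],s["opening"])
cv2.imwrite("pics/w3.png",p["image"][:,:,::-1])
f=lambda c,r_,z:at_z(p,[r_/420,c/560],z,s)
print(f(261,172,.088),f(273,299,.136))
print([ (d["conf"],at_z(p,d["at"],.111,s)) for d in eyes.place_of(p,"crank")[:1]])
c=np.array([.468,.0556])
E
```

```text
[0.43294005 0.03367812 0.10075895] [-0.67753742 -0.25681587  3.48794842] 0.01950360988382569
[0.46932143 0.05932159 0.088     ] [0.43369599 0.03590001 0.136     ]
[(0.89, array([0.43472089, 0.03328534, 0.111     ]))]
```

View pics/w3.png

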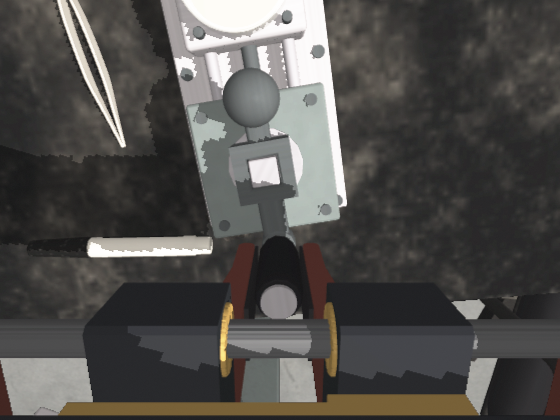

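```bash
python3 - <<'E'
from math import *
def t(a,step,n):
    print(a,step,[[round(4.2*(cos(radians(a-step*k))-cos(radians(a))),2),round(4.2*(sin(radians(a-step*k))-sin(radians(a))),2)] for k in range(1,n+1)])
t(213,10,9)
for a in (123,303,): t(a,15,12)
E
```

```text
213 10 [[-0.34, 0.65], [-0.57, 1.34], [-0.67, 2.07], [-0.65, 2.8], [-0.49, 3.52], [-0.22, 4.19], [0.17, 4.82], [0.66, 5.36], [1.23, 5.81]]
123 15 [[0.99, 0.47], [2.07, 0.67], [3.16, 0.59], [4.19, 0.22], [5.1, -0.4], [5.81, -1.23], [6.28, -2.22], [6.48, -3.3], [6.4, -4.4], [6.03, -5.43], [5.41, -6.33], [4.57, -7.04]]
303 15 [[-0.99, -0.47], [-2.07, -0.67], [-3.16, -0.59], [-4.19, -0.22], [-5.1, 0.4], [-5.81, 1.23], [-6.28, 2.22], [-6.48, 3.3], [-6.4, 4.4], [-6.03, 5.43], [-5.41, 6.33], [-4.57, 7.04]]
```

Emit:
{"name": "carry_out", "arguments": {"plan": [[[-0.34, 0.65, 0, 0, 0, 0, 1], [-0.57, 1.34, 0, 0, 0, 0, 1], [-0.67, 2.07, 0, 0, 0, 0, 1], [-0.65, 2.8, 0, 0, 0, 0, 1], [-0.49, 3.52, 0, 0, 0, 0, 1], [-0.22, 4.19, 0, 0, 0, 0, 1], [0.17, 4.82, 0, 0, 0, 0, 1], [0.66, 5.36, 0, 0, 0, 0, 1], [1.23, 5.81, 0, 0, 0, 0, 1], [1.23, 5.81, 0, 0, 0, 0, 1]]]}}

```text
t: 4.95
ee_pos: [0.4452, 0.0933, 0.1007]
eef_rot: [-3.068, -0.674, 0.0]
ft_force: [-0.3, 1.1, 5.6]
opening: 0.0197
finger_force: 12.0
```

```bash
cat > q.py <<'E'
from h import *
import sys
s=status.get_obs();p=eyes.snapshot("wrist");print(s["t"],s["ee_pos"],s["ft_force"],s["opening"],s["joint_pos"].round(2) if hasattr(s["joint_pos"],'round') else s["joint_pos"])
cv2.imwrite(f"pics/q{sys.argv[1]}.png",p["image"][:,:,::-1])
d=np.array(s["ee_pos"])[:2]-[.4687,.0566];print(np.linalg.norm(d),np.degrees(np.arctan2(d[1],d[0])))
for n in ["crank","carriage","index_post"]:
    for d in eyes.place_of(p,n)[:2]: print(n,round(d["conf"],2),np.round(np.array(d["at"])*[420,560]),np.round(at_z(p,d["at"],Z[n],s),4))
E
python3 q.py 1
```

```text
4.95 [0.44519748 0.09325014 0.10074847] [-0.28249094  1.08502338  5.64341407] 0.019681288199728857 [ 0.04  0.33 -0.45  2.15  0.22  0.71 -1.69]
0.04353849718609009 122.67070787623719
crank 0.93 [271. 279.] [0.4475 0.0934 0.111 ]
```

View pics/q1.png

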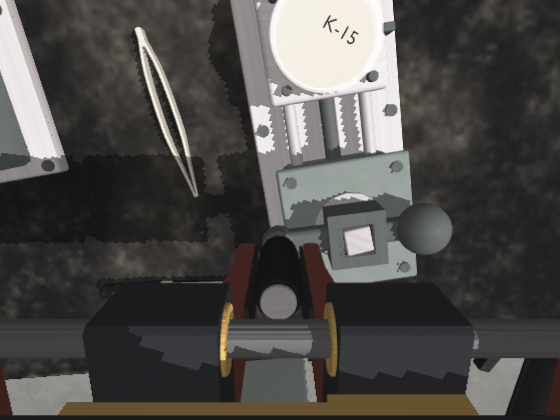

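Emit:
{"name": "carry_out", "arguments": {"plan": [[[0.99, 0.47, 0, 0, 0, 0, 1], [2.07, 0.67, 0, 0, 0, 0, 1], [3.16, 0.59, 0, 0, 0, 0, 1], [4.19, 0.22, 0, 0, 0, 0, 1], [5.1, -0.4, 0, 0, 0, 0, 1], [5.81, -1.23, 0, 0, 0, 0, 1], [6.28, -2.22, 0, 0, 0, 0, 1], [6.48, -3.3, 0, 0, 0, 0, 1], [6.4, -4.4, 0, 0, 0, 0, 1], [6.03, -5.43, 0, 0, 0, 0, 1], [5.41, -6.33, 0, 0, 0, 0, 1], [4.57, -7.04, 0, 0, 0, 0, 1]]]}}

```text
t: 6.15
ee_pos: [0.4905, 0.0214, 0.1006]
eef_rot: [-3.067, -0.67, -0.001]
ft_force: [-2.1, 9.8, 0.5]
opening: 0.0196
finger_force: 12.0
```

```bash
python3 q.py 2
```

```text
6.15 [0.49046883 0.02135908 0.10057984] [-2.06595607  9.778748    0.45846141] 0.019557126296726422 [ 0.18  0.37 -0.42  2.07  0.22  0.73 -1.52]
0.04142226965264453 -58.295772125521935
crank 0.9 [271. 275.] [0.4918 0.0231 0.111 ]
```

View pics/q2.png

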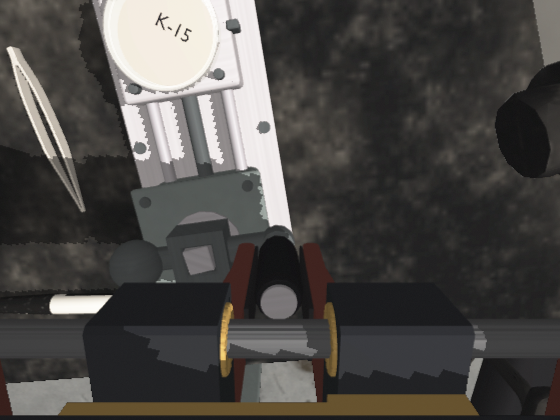

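Emit:
{"name": "carry_out", "arguments": {"plan": [[[-0.99, -0.37, 0, 0, 0, 0, 1], [-2.07, -0.57, 0, 0, 0, 0, 1], [-3.16, -0.49, 0, 0, 0, 0, 1], [-4.19, -0.12, 0, 0, 0, 0, 1], [-5.1, 0.5, 0, 0, 0, 0, 1], [-5.81, 1.3, 0, 0, 0, 0, 1], [-6.28, 2.27, 0, 0, 0, 0, 1], [-6.48, 3.35, 0, 0, 0, 0, 1], [-6.4, 4.45, 0, 0, 0, 0, 1], [-6.03, 5.46, 0, 0, 0, 0, 1], [-5.41, 6.36, 0, 0, 0, 0, 1], [-4.57, 7.06, 0, 0, 0, 0, 1]]]}}

```text
t: 7.35
ee_pos: [0.4425, 0.0915, 0.1006]
eef_rot: [3.068, 0.671, -0.008]
ft_force: [-6.2, 1.5, 10.7]
opening: 0.02
finger_force: 12.0
```

```bash
python3 q.py 3; python3 a.py | grep -v array
```

```text
7.35 [0.44251797 0.09145657 0.10062781] [-6.19552031  1.53591712 10.74351618] 0.020017858419448302 [ 0.05  0.33 -0.46  2.15  0.22  0.71 -1.69]
0.0435944844093591 126.91154543404706
crank 0.93 [272. 279.] [0.4445 0.0914 0.111 ]
top [0.42794249 0.17553493 1.01055898] [-2.17262911  2.17347591 -0.09400298]
carriage 0.87 [181. 299.] [0.5715 0.1291 0.042 ]
index_post 0.36 [160. 304.] [0.6261 0.1157 0.012 ]
other_crank 0.92 [267. 225.] [0.3799 0.2877 0.111 ]
scene [0.1261021  0.61895113 0.70335163] [-0.9229018   2.53027245 -1.04317506]
crank 0.59 [206. 325.] [0.4476 0.0976 0.111 ]
carriage 0.84 [211. 269.] [0.5725 0.1353 0.042 ]
carriage 0.36 [206. 258.] [0.6049 0.1396 0.042 ]
index_post 0.58 [204. 257.] [0.6311 0.1156 0.012 ]
other_crank 0.92 [279. 290.] [0.3845 0.289  0.111 ]
```

Emit:
{"name": "carry_out", "arguments": {"plan": [[[0.99, 0.47, 0, 0, 0, 0, 1], [2.07, 0.67, 0, 0, 0, 0, 1], [3.16, 0.59, 0, 0, 0, 0, 1], [4.19, 0.22, 0, 0, 0, 0, 1], [5.1, -0.4, 0, 0, 0, 0, 1], [5.81, -1.2, 0, 0, 0, 0, 1], [6.28, -2.18, 0, 0, 0, 0, 1], [6.48, -3.25, 0, 0, 0, 0, 1], [6.4, -4.33, 0, 0, 0, 0, 1], [6.03, -5.35, 0, 0, 0, 0, 1], [5.41, -6.24, 0, 0, 0, 0, 1], [4.57, -6.94, 0, 0, 0, 0, 1]]]}}

```text
t: 9.05
ee_pos: [0.4904, 0.0217, 0.1007]
eef_rot: [-3.069, -0.67, -0.001]
ft_force: [-0.5, 7.1, 0.2]
opening: 0.0197
finger_force: 12.0
```

Emit:
{"name": "carry_out", "arguments": {"plan": [[[-0.99, -0.45, 0, 0, 0, 0, 1], [-2.07, -0.65, 0, 0, 0, 0, 1], [-3.16, -0.57, 0, 0, 0, 0, 1], [-4.19, -0.2, 0, 0, 0, 0, 1], [-5.1, 0.42, 0, 0, 0, 0, 1], [-5.81, 1.23, 0, 0, 0, 0, 1], [-6.28, 2.2, 0, 0, 0, 0, 1], [-6.48, 3.26, 0, 0, 0, 0, 1], [-6.4, 4.36, 0, 0, 0, 0, 1], [-6.03, 5.38, 0, 0, 0, 0, 1], [-5.41, 6.27, 0, 0, 0, 0, 1], [-4.57, 6.96, 0, 0, 0, 0, 1]]]}}

```text
t: 10.05
ee_pos: [0.4429, 0.0917, 0.1006]
eef_rot: [3.067, 0.671, -0.007]
ft_force: [-5.1, 0.6, 8.5]
opening: 0.02
finger_force: 12.0
```

```bash
python3 q.py 4; sed -i 's/0.png/1.png/' a.py; python3 a.py | grep -v array; python3 -c "
import cv2
a=cv2.imread('pics/top1.png')[120:260,240:400];b=cv2.imread('pics/scene1.png')[150:250,210:370]
cv2.imwrite('pics/c1.png',cv2.vconcat([cv2.resize(a,(400,350),interpolation=2),cv2.resize(b,(400,250),interpolation=2)]))"
```

```text
10.05 [0.44292852 0.09173318 0.10060849] [-5.07078019  0.58385827  8.5442204 ] 0.01998580334497971 [ 0.06  0.33 -0.47  2.15  0.23  0.71 -1.7 ]
0.04357189107831886 126.26141286594094
crank 0.69 [270. 279.] [0.4456 0.0922 0.111 ]
top [0.42794249 0.17553493 1.01055898] [-2.17262911  2.17347591 -0.09400298]
carriage 0.83 [172. 295.] [0.5915 0.1383 0.042 ]
index_post 0.53 [159. 301.] [0.6293 0.121  0.012 ]
other_crank 0.84 [265. 227.] [0.3835 0.2819 0.111 ]
scene [0.1261021  0.61895113 0.70335163] [-0.9229018   2.53027245 -1.04317506]
crank 0.6 [202. 326.] [0.4514 0.0881 0.111 ]
carriage 0.81 [208. 256.] [0.6012 0.1481 0.042 ]
other_crank 0.67 [206. 328.] [0.4409 0.095  0.111 ]
other_crank 0.6 [280. 290.] [0.3838 0.291  0.111 ]
```

View pics/c1.png

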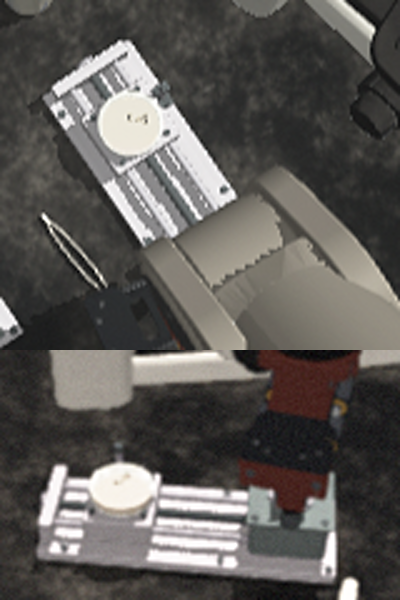

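Emit:
{"name": "carry_out", "arguments": {"plan": [[[0, 0, 0, 0, 0, 0, 3], [0, 0, 0, 0, 0, 0, 4.5], [0, 0, 0, 0, 0, 0, 4.5], [0, 0, 2, 0, 0, 0, 4.5], [0, 0, 5, 0, 0, 0, 4.5], [0, 0, 8.5, 0, 0, 0, 4.5], [1.5, 0, 11, 0, 0, 0, 4.5], [4, 0, 12, 0, 0, 0, 4.5], [6, 0, 12, 0, 0, 0, 4.5], [7, 0, 12, 0, 0, 0, 4.5], [7, 0, 12, 0, 0, 0, 4.5], [7, 0, 12, 0, 0, 0, 4.5]]]}}

```text
t: 11.75
ee_pos: [0.514, 0.0918, 0.2195]
eef_rot: [-3.069, -0.671, 0.004]
ft_force: [-0.2, -0.1, -0.3]
opening: 0.0454
finger_force: 0.0
```

```bash
python3 q.py 5
```

```text
11.75 [0.51402163 0.09177977 0.21946593] [-0.18705629 -0.11263444 -0.34562804] 0.045371536856821874 [ 0.11  0.27 -0.48  1.89  0.15  1.02 -1.57]
0.05737304558704338 37.819497530272336
crank 0.74 [278. 242.] [0.4481 0.0933 0.111 ]
index_post 0.55 [ 63. 309.] [0.6321 0.1136 0.012 ]
```

View pics/q5.png

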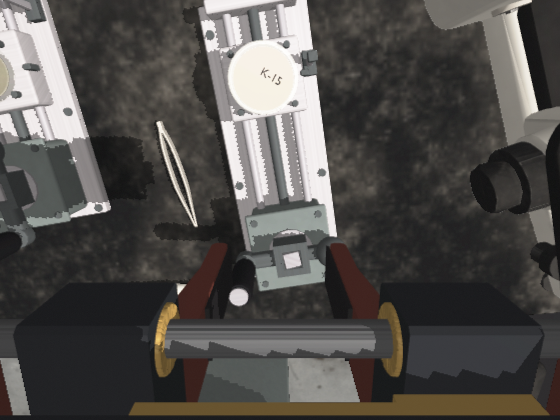

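```bash
python3 - <<'E'
from h import *
s=status.get_obs();p=eyes.snapshot("wrist");u=np.array([.834,.552]);v=np.array([-.552,.834])
f=lambda c,r_,z:at_z(p,[r_/420,c/560],z,s)[:2]
for z in(.05,.058): 
    D=f(263,78,z);print("dish",D,D@u,D@v,np.linalg.norm(f(228,78,z)-f(298,78,z)))
print("rail dir",[np.degrees(np.arctan2(*(f(a,b,.012)-f(c,d,.012))[::-1])) for a,b,c,d in[(201,10,248,250),(303,0,337,235)]])
for n in["index_post","carriage","crank"]:
  for fn in(eyes.place_of,eyes.spot_in):
    for d in fn(p,n)[:1]: print(n,fn.__name__,d["conf"],np.array(d["at"])*[420,560],[ (f(d["at"][1]*560,d["at"][0]*420,z)@u).round(4) for z in(.012,.04,.067)])
g=cv2.cvtColor(p["image"],cv2.COLOR_RGB2GRAY);print(g[44:82,296:324]//10)
E
```

```text
dish [0.59917361 0.14560607] 0.5800853438316862 -0.20930836736227157 0.060578994354871823
dish [0.59871509 0.14504548] 0.5793934877798813 -0.20952279958268485 0.05912332992163373
rail dir [np.float64(33.943309988785494), np.float64(34.96966895913182)]
index_post call 0.85 [ 63.294 305.928] [np.float64(0.5902), np.float64(0.5873), np.float64(0.5845)]
index_post call 0.65 [ 60.816 311.976] [np.float64(0.5915), np.float64(0.5885), np.float64(0.5856)]
crank call 0.71 [278.292 244.328] [np.float64(0.3782), np.float64(0.3912), np.float64(0.4038)]
crank call 0.9 [258.804 274.792] [np.float64(0.3962), np.float64(0.4079), np.float64(0.4192)]
[[24 24 23 ...  6  6  6]
 [24 24 24 ...  6  7  6]
 [24 24 24 ...  7  7  6]
 ...
 [25 25 24 ...  5  5  5]
 [25 25 24 ...  5  5  5]
 [25 25 24 ...  4  4  5]]
```

Emit:
{"name": "carry_out", "arguments": {"plan": [[[-1, 0, 0, 0, 0, 0, 4.5], [-4, 0, 0, 0, 0, 0, 4.5], [-6.5, 0, 0, 0, 0, 0, 4.5], [-7, 0, -1, 0, 0, 0, 4.5], [-7, 0, -4, 0, 0, 0, 4.5], [-7, 0, -7.5, 0, 0, 0, 4.5], [-7, 0, -10.5, 0, 0, 0, 4.5], [-7, 0, -12, 0, 0, 0, 4], [-7, 0, -12, 0, 0, 0, 2], [-7, 0, -12, 0, 0, 0, 1], [-7, 0, -12, 0, 0, 0, 1], [-7, 0, -12, 0, 0, 0, 1]]]}}

```text
t: 13.3
ee_pos: [0.446, 0.0931, 0.102]
eef_rot: [-3.068, -0.671, -0.004]
ft_force: [-0.3, -0.1, -1.9]
opening: 0.0199
finger_force: 12.0
```

```bash
python3 q.py 6;python3 - <<'E'
from math import *
a=123
print([[round(4.2*(cos(radians(a-10*k))-cos(radians(a))),2),round(4.2*(sin(radians(a-10*k))-sin(radians(a))),2)] for k in range(1,16)])
E
```

```text
13.3 [0.44601438 0.09308095 0.10197004] [-0.27588087 -0.10672773 -1.91763591] 0.019857644810246898 [ 0.07  0.33 -0.48  2.15  0.23  0.71 -1.7 ]
0.042959245743289375 121.8753467377147
crank 0.83 [272. 277.] [0.4467 0.0939 0.111 ]
[[0.65, 0.34], [1.34, 0.57], [2.07, 0.67], [2.8, 0.65], [3.52, 0.49], [4.19, 0.22], [4.82, -0.17], [5.36, -0.66], [5.81, -1.23], [6.15, -1.88], [6.38, -2.58], [6.48, -3.3], [6.46, -4.03], [6.3, -4.75], [6.03, -5.43]]
```

Emit:
{"name": "carry_out", "arguments": {"plan": [[[0.65, 0.34, -0.1, 0, 0, 0, 1], [1.34, 0.57, -0.1, 0, 0, 0, 1], [2.07, 0.67, -0.1, 0, 0, 0, 1], [2.8, 0.65, -0.1, 0, 0, 0, 1], [3.52, 0.49, -0.1, 0, 0, 0, 1], [4.19, 0.22, -0.1, 0, 0, 0, 1], [4.82, -0.17, -0.1, 0, 0, 0, 1], [5.36, -0.66, -0.1, 0, 0, 0, 1], [5.81, -1.23, -0.1, 0, 0, 0, 1], [6.15, -1.88, -0.1, 0, 0, 0, 1], [6.38, -2.58, -0.1, 0, 0, 0, 1], [6.48, -3.3, -0.1, 0, 0, 0, 1]]]}}

```text
t: 14.5
ee_pos: [0.5119, 0.06, 0.1009]
eef_rot: [-3.068, -0.672, -0.006]
ft_force: [0.3, 3.1, 6.0]
opening: 0.0195
finger_force: 12.0
```

Emit:
{"name": "carry_out", "arguments": {"plan": [[[0, 0, 0, 0, 0, 0, 1], [0, 0, 0, 0, 0, 0, 3], [0, 0, 0, 0, 0, 0, 4.5], [0, 0, 0, 0, 0, 0, 4.5], [0, 0, 2, 0, 0, 0, 4.5], [0, 0, 5, 0, 0, 0, 4.5], [0, 1.5, 8.5, 0, 0, 0, 4.5], [0, 3, 11, 0, 0, 0, 4.5], [1, 4, 12, 0, 0, 0, 4.5], [1.5, 4, 12, 0, 0, 0, 4.5], [1.5, 4, 12, 0, 0, 0, 4.5], [1.5, 4, 12, 0, 0, 0, 4.5]]]}}

```text
t: 15.5
ee_pos: [0.5241, 0.0979, 0.2181]
eef_rot: [3.069, 0.67, -0.004]
ft_force: [0.7, 0.5, -0.4]
opening: 0.0448
finger_force: 0.0
```

```bash
python3 q.py 7;python3 - <<'E'
import cv2
a=cv2.imread('pics/q7.png')[0:130,190:350];cv2.imwrite('pics/c7.png',cv2.resize(a,None,fx=4.6,fy=4.6,interpolation=cv2.INTER_CUBIC))
E
```

```text
15.5 [0.52413428 0.09786729 0.2180567 ] [ 0.72204713  0.46959338 -0.35893299] 0.04479498999442099 [ 0.11  0.29 -0.49  1.87  0.16  1.02 -1.59]
0.06910823988092574 36.66533577705197
crank 0.58 [240. 318.] [0.5136 0.0581 0.111 ]
index_post 0.59 [ 77. 308.] [0.6304 0.1149 0.012 ]
```

View pics/c7.png

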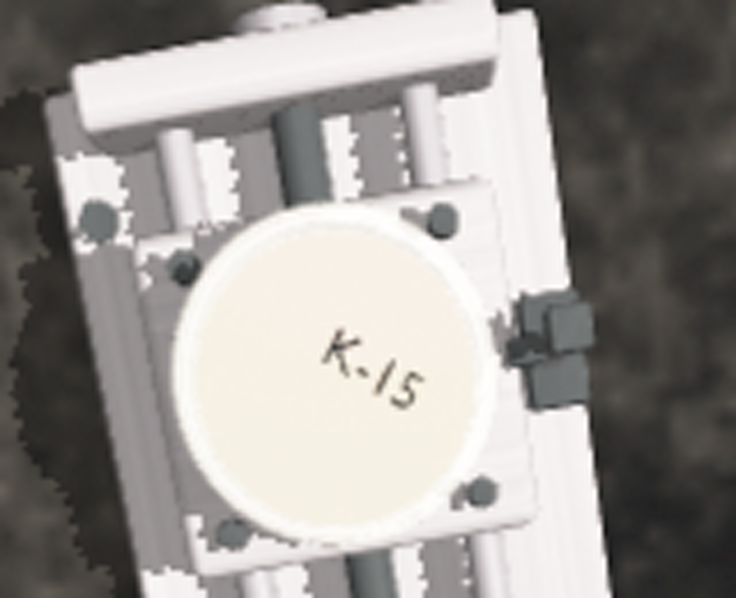

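```bash
python3 - <<'E'
from h import *
s=status.get_obs();p=eyes.snapshot("wrist")
f=lambda c,r_,z:at_z(p,[r_/4.6/420,(190+c/4.6)/560],z,s)[:2]
for z in(.042,.05):
    P=[f(*q,z) for q in[(184,268),(441,221),(232,532),(482,492)]]
    u=(P[0]+P[1]-P[2]-P[3]);print("spacing",np.linalg.norm(P[0]-P[2]),np.linalg.norm(P[0]-P[1]));u/=np.linalg.norm(u);C=sum(P)/4
    print(np.degrees(np.arctan2(u[1],u[0])),C)
for a in(33.5,34.2):
    u=np.array([np.cos(np.radians(a)),np.sin(np.radians(a))])
    print(a,"carr",C@u,"dish",f(335,370,.055)@u,"posttop",f(571,327,.067)@u,"tab",[f(518,350,z)@u for z in(.03,.042)],"bracket",[f(554,352,z)@u for z in(.012,.02)],"edges",f(340,190,.042)@u,f(365,548,.042)@u)
E
```

```text
spacing 0.04892862913247388 0.049223219659278415
34.0572865164125 [0.60581147 0.15045783]
spacing 0.04777421470434527 0.04806185470830534
34.05728651641253 [0.60544929 0.14993401]
33.5 carr 0.587629703600211 dish 0.5891498247212569 posttop 0.5888933738810577 tab [np.float64(0.5892873133857701), np.float64(0.5883944739985723)] bracket [np.float64(0.5890902550024938), np.float64(0.5885283299872791)] edges 0.6213883739765653 0.5565750902586046
34.2 carr 0.585030760438195 dish 0.586544618880534 posttop 0.5857663809004352 tab [np.float64(0.586245607151324), np.float64(0.5853638701652165)] bracket [np.float64(0.5859421151600345), np.float64(0.585389537818459)] edges 0.6187103064131884 0.5539718998925445
```

```bash
python3 -c "
from cell import r
print(r.job_done())"
```

```text
the job is handed in; nothing more can be done
None
```

I wound the dish slide's crank clockwise about 2.6 turns. By the last wrist-camera measurement the pointer is at the index post to within about 1 mm. I let go of the crank, which by the camera and force readings stayed seated on its shaft. I did not touch the other crank. The job is handed in at about 16 s; the hand-in call returned no verdict.

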